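# Clear the shield of a gel light box

### The arm

A 6-joint arm with a two-finger parallel gripper is mounted at the origin on the work surface. World frame = base frame: x ahead of the robot, y to its left, z up, the work surface at z = 0. Lengths are in m, angles in rad, forces in N, time in s.
With the tool pointing down it reaches from about 0.275 to 0.75 m from the base axis. Payload 10.2 kg.
Tool frame: the origin (TCP) lies midway between the tips of the shut fingers; the grasp point (between the pads) lies 19 mm behind it; x points along the fingers, y is the direction in which the jaws open and shut, and the axes are right-handed (so a half turn about x gives the same grasp; the last joint's range is limited). The gripper opens to 85 mm and grips with 20 to 120 N. Pads are 22 mm wide; open, the fingers measure 114 mm over their backs; the gripper's body (76 mm by 85 mm) begins 54 mm behind the grasp point. The pads swing forward as they close: fully open they stand 13 mm farther back than shut.
Start: joints at [1.056, 0.313, 1.498, -0, 1.331, -0.223], TCP at [0.151, 0.503, 0.231] pointing down, gripper open.
Joint ranges: [-2.94, 2.94], [-0.97, 2.17], [0.19, 2.56], [-1.23, 4.37], [0.02, 3.11], [-2.88, 2.88]. Speed limits (rad/s): [2.39, 2.39, 3.01, 3.14, 3.14, 3.14].

### API

Orientations are given as a rotation vector (axis times angle).
In Python, from rig import robot gives the robot as it stands. The module is installed in compiled form; this text tells all that it offers.
- The arm moves only by the tool apply_moves, never from a script. Its argument "increments" is a list of rows, each an object with "hand": the opening in per cent of the stroke, from 0 (shut) to 100 (fully open); "offset": the shift along the tool's x, y, z in m, a list of three; "angular": the turn, a rotation vector about the tool's x, y, z in degrees, a list of three. In form: [{"hand": hand, "offset": [dx, dy, dz], "angular": [rx, ry, rz]}, ...]. A call has 1 to 10 rows; each row shifts and turns the pose as measured when the row begins, along the tool's axes as they then stand; what a row does not reach is not made up. A row lasts 1/8 s, in which the tool goes at most 62.5 mm and 10.7 degrees, less where a joint would pass 70% of its speed; a pose out of reach is approached as far as the arm can. A call with a gripper value outside its range is refused whole. The fingers move at their own pace and stop on an object; "grip_force" is the grip in N (left out, the last holds). Time passes only in rows, so rows that do not move let the fingers close. It gives the time, the measured TCP pose, the force and the opening at its end, in the units of the state.
- robot.sense(): the state, without advancing time (a new reading comes with each control period).
- robot.camera(name): name is "side" or "top"; returns a dict with "frame" (480x640x3 uint8, red, green, blue), "vfov" (degrees; the focal length in pixels is half the picture's height over the tangent of half this angle, whatever the lens; pixels are square), "cx", "cy" (the principal point, pixels), "position" and "attitude" of the camera in the world. Camera axes: x right, y up, looking along -z (the intrinsics and any distortion apply to the point x, -y, -z); pixel columns grow to the right and rows downward; lengths in m; the calibration is good to about 2 mm. A picture is of the moment at which its call begins. There is no depth.
- robot.close_job(): hands the job in, once; it reports no verdict.
The state is a dict: "clock": time; "q": joint angles; "dq": joint speeds; "joint_efforts": joint torques, N m; "tool_pos": TCP position; "ee_rot": TCP orientation; "force": force on the tool from outside, world axes, zero at the start; "ft_torque": the same for the moment, N m; "width": finger opening in m.
Only numpy, scipy, OpenCV 4.12 (cv2) and the standard library are available. Lean on these libraries where they do the work, as an engineer would, in place of code of your own. Each camera call takes 0.05 s, during which the arm holds its last target. There are 200 camera calls.

### The job

The gel viewing light box on the lab bench is lit and its amber shield is down. Switch the lamp off by pressing the raised end of the rocker switch fully down, and only then push the shield up from under its front edge, without slamming it, past its balance point so that it tips back and stays up against its stop. Just press and push: take hold of nothing, keep off the balance bar, and leave the tray on the glass and all the things standing around the box where they are.

Things in the scene. Friction and masses are not known exactly. Their poses are not given: they have to be found in the camera images.
- lightbox: White gel light box, fixed, 235 mm deep (x), 330 wide (y), flat deck 65 mm up. Origin at bench height, mid-width, 110 mm behind its front face; x to its rear, y to the operator's left, z up. Viewing bay with black-framed glass under the shield, between 8 mm cheeks 105 mm high, open in front. On the right a 70 mm control strip (middle at y = -130 mm): rocker switch, and a dimmer knob behind it.
- shield (a joint): Angle of the shield (rad): 0 = down, level over the glass; grows as its front edge rises; 1.75 = leaning back on its stop. Amber sheet with a round front rail, and a 24 mm steel balance bar on cranked arms above and behind the hinge; 1.3 kg (+-25 %). Left alone it falls shut below about 0.98 rad, its balance point, and tips open by itself, damped, beyond. 2 to 3 N at the rail lifts it.
- shield_rail (a point): Centre of the round front rail of the shield: 13 mm diameter, 250 mm long along the box's y, 237 mm from the hinge axis. Shield down: 112 mm above the bench, its middle 12 mm out from the box's front face, with 40 mm of free height between rail and deck level, so it can be pushed up from below and in front. The sheet behind is 5 mm thick, with a flat strip on top, 6 mm high.
- shield_hinge (a point): Point on the shield's hinge axis, midway along it, 112 mm above the bench at the rear of the box. The axis runs level along the box's y. The point does not move.
- lamp_switch (a joint): Angle of the black rocker switch in rad: 0 = lamp on (the end towards the box's front stands up, the other is flat), 0.35 = lamp off (the front end is pressed flat and the rear end stands up). It stays where it is left.
- switch_press (a point): Point on the upper face of the rocker's front half, on its middle line, 6 mm from the end. Lamp on: 77 mm above the bench; it goes down 6 mm to the end of the throw. The rocker is 48 mm long (along the box's x, pivot in the middle) and 26 mm wide; pressing here takes about 3 N.
- gel_tray: Loose clear plastic casting tray, 100 x 120 x 22 mm high, lying on the glass under the shield. Origin at the centre of its underside. Not to be disturbed.
- tube_rack: Loose blue microtube rack, 210 x 90 x 30 mm with some capped tubes up to 50 mm high, to the left of the box. Origin at the centre of its underside. Not to be disturbed.
- conical_tube: Clear conical tube standing on its blue cap, 36 mm diameter, 114 mm high, in front of the box on the left. Origin at the centre of its underside. Not to be disturbed.
- tip_box: Loose pipette tip box, clear with a yellow top, 122 x 85 x 59 mm high, to the right of the box. Origin at the centre of its underside. Not to be disturbed.
- pipette: White and grey pipette lying on the bench in front of the box, roughly along the box's y, 242 mm long, 27 mm high. Origin at bench height under the middle of its length. Not to be disturbed.
- reagent_bottle: Reagent bottle with a blue cap, 70 mm diameter, 135 mm high, to the right of the box near its front. Origin at the centre of its underside. Not to be disturbed.
- marker: Marker pen lying on the bench at the front right corner of the box, 140 mm long, 13 mm thick. Origin at bench height under the middle of its length. Not to be disturbed.

How it is judged:
On the way, in this order (a step that is already met when the one before it is completed fails the run):
1. the lamp is switched off (value of joint lamp_switch above 0.29 rad), for 0.1 s.
2. the shield is up against its stop (value of joint shield above 1.65 rad), for 0.2 s.
At the end, for the whole second after the job is handed in: The rocker is pressed to lamp off (at least 0.29 of its 0.35 rad), the shield rests leaning back on its stop (above 1.65 rad, at rest), and the tray and the six things around the box are within 30 mm of where they were (value of joint lamp_switch above 0.29 rad and value of joint shield above 1.65 rad and velocity of joint shield between -0.05 and 0.05 rad/s and distance of each of gel_tray, tube_rack, conical_tube, tip_box, pipette, reagent_bottle, marker from where it was at the start of the episode below 0.03 m); the robot touches nothing.
It fails at once if the shield is raised while the lamp is still on (value of joint shield above 0.12 rad and value of joint lamp_switch below 0.2 rad).
It fails at once if the shield is slammed up (faster than 2.5 rad/s) (velocity of joint shield above 2.5 rad/s).
It fails at once if the tray or a thing standing around the box is lifted or pushed away by more than 30 mm, or a standing tube or bottle is tipped (distance of any of gel_tray, tube_rack, conical_tube, tip_box, pipette, reagent_bottle, marker from where it was at the start of the episode above 0.03 m or angle between any of conical_tube, reagent_bottle's own z axis and vertical above 0.5 rad).
It fails at once if the shield is gripped (fingers press on its upper face while it is raised) or its balance bar is pressed ((value of joint shield above 0.1 rad and (contact force between the fingers and shield_c2 above 3 N or contact force between the fingers and shield_c3 above 3 N)) or contact force between the fingers and shield_c4 above 3 N).
It also fails if it takes over 51 s, if anything falls off the work surface, if the arm or the gripper's body presses on something with over 40 N, if the wrist force passes 120 N, or if a joint passes its speed limit or range.

## Working session

There is one attempt and no reset: what is moved stays moved. The work goes in short steps, Python scripts to look and compute and a tool call to move; the robot and the scene stay as the last step left them, time stands still between calls to the robot, and variables do not carry over. Pictures are saved under pics/ and viewed, about 8 in all and at most 12, crops included, and the job is handed in when it is done.

Besides the shell and the picture viewer there is one more tool, called after "Emit:" as a command line: name --argument value ..., lists and objects as JSON in quotes. apply_moves: Moves the arm, as the interface text tells. Its arguments: {"type":"object","properties":{"increments":{"type":"array","items":{"type":"object","properties":{"hand":{"type":"number"},"offset":{"type":"array","items":{"type":"number"}},"angular":{"type":"array","items":{"type":"number"}}}}},"grip_force":{"type":"number"}},"required":["increments"]}

```bash
mkdir -p pics
python3 - <<'E'
from rig import robot
import cv2,pickle
for n in("top","side"):
    c=robot.camera(n); cv2.imwrite(f"pics/{n}0.png",c["frame"][:,:,::-1]); pickle.dump(c,open(n+".pkl","wb"))
    print(n,{k:v for k,v in c.items() if k!="frame"})
print(robot.sense())
E
```

```text
top {'vfov': 44.30815073851763, 'cx': 320.6923209343438, 'cy': 235.4884078817785, 'position': array([0.43396959, 0.04128208, 1.31907597]), 'attitude': array([ 0.06531422, -0.1040224 , -1.56188156])}
side {'vfov': 45.11661138198238, 'cx': 322.1504264278444, 'cy': 233.84483173982986, 'position': array([ 0.35771761, -0.82750786,  0.6667427 ]), 'attitude': array([ 0.97987957, -0.1125553 , -0.24242639])}
{'clock': 0.1, 'q': array([ 1.05559512e+00,  3.13367363e-01,  1.49834461e+00, -1.74097001e-05,
        1.33095302e+00, -2.23423502e-01]), 'dq': array([-0.00032007, -0.00324038, -0.00245665, -0.0020088 ,  0.00344104,
       -0.00155319]), 'joint_efforts': array([ 3.48057612e-03, -4.12905586e+01, -2.60139316e+01, -1.42164881e-04,
        3.15769779e-03,  7.43195756e-06]), 'tool_pos': array([0.15093878, 0.50261141, 0.23081216]), 'ee_rot': array([ 0.22823062,  1.55900879, -0.22981574]), 'force': array([ 0.45984871, -0.64551123, -0.8977799 ]), 'ft_torque': array([ 0.01671012, -0.0017942 ,  0.0520257 ]), 'width': 0.08530570461811868}
```

View pics/top0.png

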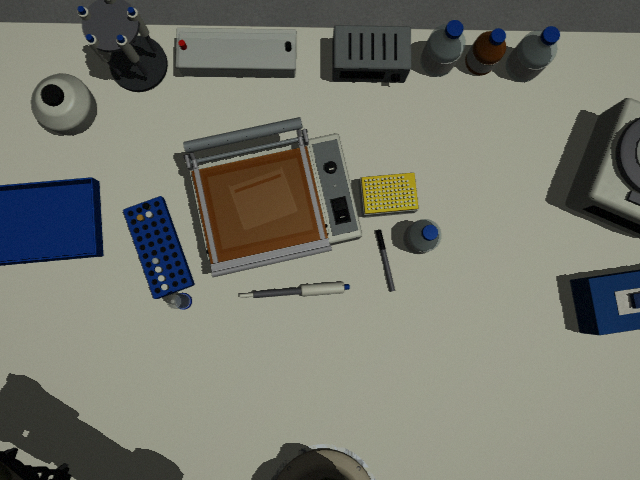

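View pics/side0.png

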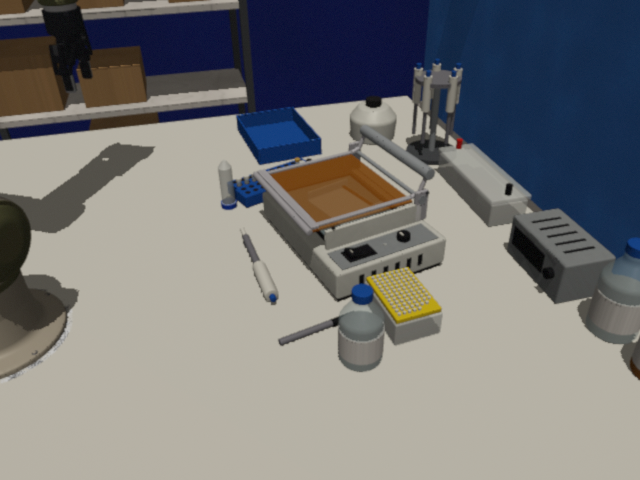

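The top view shows the box at about (170–360, 120–275), with the rail from (212,270) to (330,246) and the rocker near (339,209). The side view shows the rocker near (358,253). I'll zoom in on both.

Run:
```python
import cv2,numpy as np
t=cv2.imread("pics/top0.png")[120:290,180:370]; s=cv2.imread("pics/side0.png")[140:290,240:450]
cv2.imwrite("pics/tc.png",cv2.resize(t,None,fx=3.5,fy=3.5,interpolation=cv2.INTER_CUBIC))
cv2.imwrite("pics/sc.png",cv2.resize(s,None,fx=3.8,fy=3.8,interpolation=cv2.INTER_CUBIC))
```

```text
(no output)
```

View pics/tc.png

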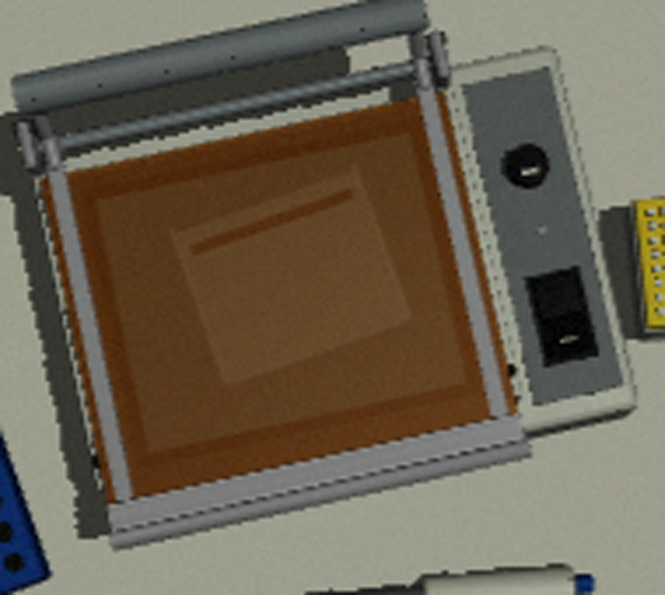

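View pics/sc.png

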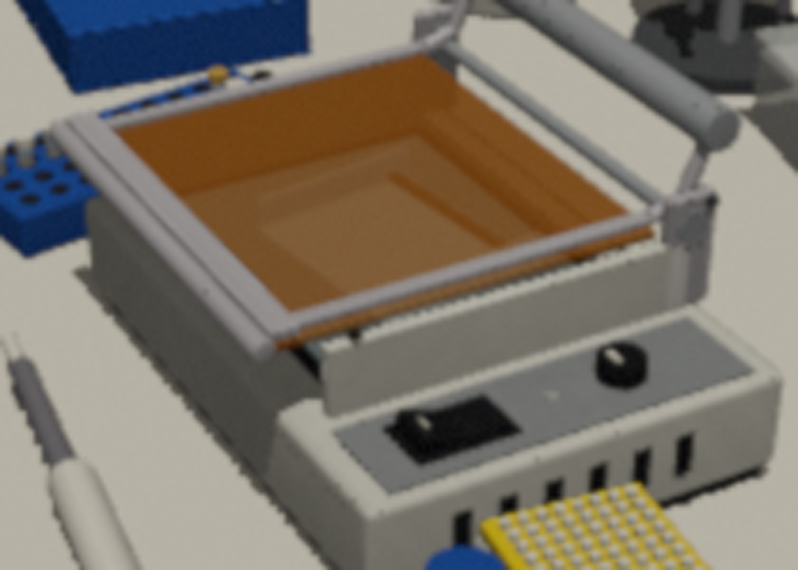

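Crop features: rail ends in the top crop at (112,538) and (528,444), strip corners at (632,408) and (556,48), rocker centre at (563,317). In the side crop the rail ends are (62,130) and (265,350), the strip corners (372,505) and (778,380), the rocker (454,430). Next I triangulate them and fit the box pose.

```bash
cat > h.py <<'E'
import pickle,numpy as np
from scipy.spatial.transform import Rotation as R
from scipy.optimize import least_squares
C={n:pickle.load(open(n+".pkl","rb")) for n in("top","side")}
def proj(n,P):
    c=C[n]; f=240/np.tan(np.radians(c["vfov"]/2))
    p=R.from_rotvec(c["attitude"]).inv().apply(np.atleast_2d(P)-c["position"])
    return np.c_[c["cx"]+f*p[:,0]/-p[:,2], c["cy"]+f*p[:,1]/p[:,2]]
def tri(a,b):
    return least_squares(lambda X:np.r_[proj("top",X)[0]-a,proj("side",X)[0]-b],[.45,.05,.1])
def box2w(q,P):
    P=np.atleast_2d(P); return R.from_euler("z",q[2]).apply(P)+[q[0],q[1],0]
T=lambda u,v:np.array([u/3.5+180-.36,v/3.5+120-.36]); S=lambda u,v:np.array([u/3.8+240-.37,v/3.8+140-.37])
E
cat > fit.py <<'E'
from h import *
F={"railL":((-.122,.160,.112),T(112,538),S(62,130)),"railR":((-.122,-.090,.112),T(528,444),S(265,350)),
"cFR":((-.110,-.165,.065),T(634,408),S(372,510)),"cRR":((.125,-.165,.065),T(556,48),S(778,380)),
"rock":(None,T(563,317),S(454,430))}
for k,(b,a,s) in F.items():
    r=tri(a,s); print(k,r.x.round(4),"px res",r.fun.round(1))
K=[v for v in F.values() if v[0]]
g=lambda q:np.r_[(proj("top",box2w(q,[k[0] for k in K]))-[k[1] for k in K]).ravel(),(proj("side",box2w(q,[k[0] for k in K]))-[k[2] for k in K]).ravel()]
r=least_squares(g,[.45,.05,.1]); q=r.x; print("pose",q,r.fun.round(1))
rk=tri(*F["rock"][1:]).x
print("rocker in box",R.from_euler("z",-q[2]).apply(rk-[q[0],q[1],0]))
np.save("pose.npy",q)
for n,b,h in(("pip",(345,288),.02),):pass
E
python3 fit.py
```

```text
railL [0.4858 0.2335 0.1125] px res [ 0.  -0.2 -0.2  0. ]
railR [ 0.5414 -0.0083  0.1132] px res [-0.1  0.3  0.3 -0. ]
cFR [ 0.5713 -0.0757  0.0644] px res [ 0.2 -0.9 -0.8  0.1]
cRR [ 0.7938 -0.0265  0.0617] px res [-0.3  0.8  0.7 -0.2]
rock [ 0.6249 -0.0315  0.0677] px res [ 0.  -0.1 -0.1  0. ]
pose [0.63949957 0.10686625 0.22288238] [-1.2  0.1 -0.3  0.9  1.4  0.2 -0.2 -1.5 -0.7 -0.3 -0.3  0.5 -1.8  1.
  2.9 -2. ]
rocker in box [-0.04478117 -0.13174799  0.06774419]
```

```bash
cat >> h.py <<'E'
def Rt(p,s,q):   # tool x pitched p below box +x, tool y = s*box y
    x=np.array([np.cos(p),0,-np.sin(p)]); y=np.array([0,s,0.]); 
    return R.from_euler("z",q[2])*R.from_matrix(np.c_[x,y,np.cross(x,y)])
def inc(pos,rv,tp,tR):  # increment in tool axes
    r=R.from_rotvec(rv); return r.inv().apply(tp-pos),(r.inv()*tR).as_rotvec(degrees=True)
E
python3 - <<'E'
from h import *
from rig import robot
q=np.load("pose.npy"); s=robot.sense()
press=box2w(q,[-.0635,-.130,.077])[0]; print("press",press,proj("top",press),proj("side",press))
print("R0\n",R.from_rotvec(s["ee_rot"]).as_matrix().round(2))
for sg in(1,-1):
    print(sg,[a.round(4) for a in inc(s["tool_pos"],s["ee_rot"],press+[0,0,.06],Rt(np.pi/2,sg,q))])
for nm,a,b in(("bottlecap",(429,233),(362,293)),("conical",(172,297),(225,166)),("pipcap",(347,287),(273,297))):
    r=tri(np.array(a),np.array(b)); print(nm,r.x.round(3),r.fun.round(1), "box",R.from_euler("z",-q[2]).apply(r.x-[q[0],q[1],0]).round(3))
E
```

```text
press [ 0.60630569 -0.03395426  0.077     ] [[341.90420445 218.09317084]] [[349.41830194 250.98492988]]
R0
 [[-0.    0.29  0.96]
 [-0.    0.96 -0.29]
 [-1.   -0.   -0.  ]]
1 [array([ 0.0941, -0.3828,  0.5905]), array([-2.94876e+01, -2.79000e-02,  5.55000e-02])]
-1 [array([ 0.0941, -0.3828,  0.5905]), array([1.505124e+02, 7.460000e-02, 3.740000e-02])]
bottlecap [ 0.571 -0.209  0.128] [ 0.1 -0.4 -0.3  0.1] box [-0.137 -0.293  0.128]
conical [0.434 0.315 0.098] [-0.1  1.5  1.5 -0.2] box [-0.154  0.249  0.098]
pipcap [ 0.462 -0.049  0.017] [ 0.  -0.4 -0.3  0. ] box [-0.207 -0.113  0.017]
```

Emit:
apply_moves --increments '[{"hand":0,"offset":[0,0,0],"angular":[-9.8,0,0]},{"hand":0,"offset":[0,0,0],"angular":[-9.8,0,0]},{"hand":0,"offset":[0,0,0],"angular":[-9.8,0,0]},{"hand":0,"offset":[0,-0.04,0.021],"angular":[0,0,0]},{"hand":0,"offset":[0,-0.04,0.021],"angular":[0,0,0]},{"hand":0,"offset":[0,-0.05,0.027],"angular":[0,0,0]},{"hand":0,"offset":[0,-0.05,0.027],"angular":[0,0,0]},{"hand":0,"offset":[0,-0.05,0.027],"angular":[0,0,0]},{"hand":0,"offset":[0,-0.05,0.027],"angular":[0,0,0]},{"hand":0,"offset":[0,-0.05,0.027],"angular":[0,0,0]}]' --grip_force 20

```text
clock: 1.35
tool_pos: [0.4055, 0.2167, 0.2284]
ee_rot: [-0.196, 1.567, 0.19]
force: [0.3, 1.2, 0.6]
width: 0.0005
```

```bash
cat > to_press.py <<'E'
from h import *
from rig import robot
q=np.load("pose.npy"); s=robot.sense()
press=box2w(q,[-.0635,-.130,.077])[0]
print(s["tool_pos"],s["force"],s["width"],[a.round(4) for a in inc(s["tool_pos"],s["ee_rot"],press,Rt(np.pi/2,1,q))])
E
python3 to_press.py
```

```text
[0.40547434 0.21666684 0.2284316 ] [0.31205509 1.22193096 0.59596586] 0.0005375613862305692 [array([ 0.1518, -0.2914,  0.1346]), array([ 1.3019, -0.273 ,  0.206 ])]
```

Emit:
apply_moves --increments '[{"hand":0,"offset":[0,-0.05,0.022],"angular":[1.3,0,0]},{"hand":0,"offset":[0,-0.05,0.022],"angular":[0,0,0]},{"hand":0,"offset":[0,-0.05,0.022],"angular":[0,0,0]},{"hand":0,"offset":[0,-0.05,0.022],"angular":[0,0,0]},{"hand":0,"offset":[0,-0.05,0.022],"angular":[0,0,0]},{"hand":0,"offset":[0,-0.04,0.022],"angular":[0,0,0]},{"hand":0,"offset":[0,0,0],"angular":[0,0,0]}]'

```text
clock: 2.22
tool_pos: [0.6047, -0.0492, 0.2256]
ee_rot: [-0.173, 1.573, 0.169]
force: [-0.6, -0.1, -0.3]
width: 0.0003
```

```bash
python3 to_press.py
```

```text
[ 0.604667   -0.04923842  0.2255822 ] [-0.5779333  -0.11525595 -0.29431218] 0.0002847316224460309 [array([0.1485, 0.0148, 0.0062]), array([-0.336 , -0.4984,  0.0921])]
```

Correct and descend to about 15 mm above the rocker, then look.

Emit:
apply_moves --increments '[{"hand":0,"offset":[0.02,0.014,0.006],"angular":[0,-0.5,0]},{"hand":0,"offset":[0.04,0,0],"angular":[0,0,0]},{"hand":0,"offset":[0.04,0,0],"angular":[0,0,0]},{"hand":0,"offset":[0.03,0,0],"angular":[0,0,0]},{"hand":0,"offset":[0,0,0],"angular":[0,0,0]}]'

```text
clock: 2.85
tool_pos: [0.6052, -0.0306, 0.0918]
ee_rot: [-0.172, 1.565, 0.172]
force: [-0.1, -0.0, 0.4]
width: -0.0002
```

```bash
python3 to_press.py
python3 - <<'E'
from rig import robot
import cv2
s=robot.camera("side")["frame"][150:300,270:460,::-1]
cv2.imwrite("pics/s1.png",cv2.resize(s,None,fx=3.5,fy=3.5,interpolation=cv2.INTER_CUBIC))
E
```

```text
[ 0.60524507 -0.03055446  0.09182074] [-0.1400432  -0.00156382  0.43792173] -0.0002294498230171462 [array([ 0.0148, -0.0036,  0.0003]), array([-0.2043, -0.0715, -0.0051])]
```

View pics/s1.png

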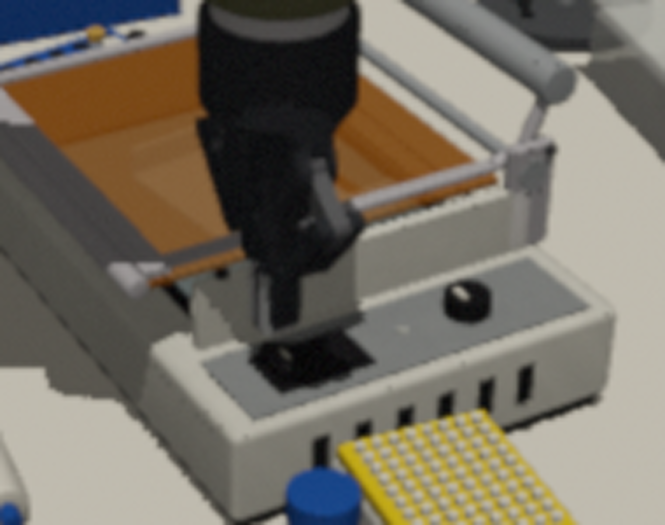

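The shut fingertips sit directly above the rocker's front half, tip near (285,325) and rocker at about (255–370, 335–385). Pressing now.

Emit:
apply_moves --increments '[{"hand":0,"offset":[0.004,-0.003,-0.002],"angular":[0,0,0]},{"hand":0,"offset":[0.006,0,0],"angular":[0,0,0]},{"hand":0,"offset":[0.005,0,0],"angular":[0,0,0]},{"hand":0,"offset":[0.004,0,0],"angular":[0,0,0]},{"hand":0,"offset":[0.003,0,0],"angular":[0,0,0]}]'

```text
clock: 3.52
tool_pos: [0.6062, -0.0345, 0.0746]
ee_rot: [-0.175, 1.557, 0.17]
force: [-3.1, -1.0, 3.5]
width: 0.0002
```

Emit:
apply_moves --increments '[{"hand":0,"offset":[0.004,0,0],"angular":[0,0,0]},{"hand":0,"offset":[0.004,0,0],"angular":[0,0,0]}]'

```text
clock: 3.78
tool_pos: [0.6065, -0.0347, 0.0702]
ee_rot: [-0.176, 1.556, 0.169]
force: [-23.4, 3.1, 51.9]
width: 0.0002
```

The hard stop is felt at z = 0.070. I'll back off and check.

Emit:
apply_moves --increments '[{"hand":0,"offset":[-0.001,0,0],"angular":[0,0,0]},{"hand":0,"offset":[-0.02,0,0],"angular":[0,0,0]},{"hand":0,"offset":[-0.05,0,0],"angular":[0,0,0]},{"hand":0,"offset":[-0.06,0,0],"angular":[0,0,0]},{"hand":0,"offset":[-0.01,0,-0.06],"angular":[0,0,0]},{"hand":0,"offset":[0,0,-0.06],"angular":[0,0,0]},{"hand":0,"offset":[0,0,-0.06],"angular":[0,0,0]}]'

```text
clock: 4.65
tool_pos: [0.4296, -0.0745, 0.2132]
ee_rot: [-0.18, 1.548, 0.169]
force: [0.4, -1.1, 0.5]
width: -0.0001
```

Run:
```python
from rig import robot
import cv2
s=robot.camera("side")["frame"][200:300,300:430,::-1]
cv2.imwrite("pics/s2.png",cv2.resize(s,None,fx=5,fy=5,interpolation=cv2.INTER_CUBIC))
from h import *
q=np.load("pose.npy"); s=robot.sense()
# start of push: p=40deg, tool 22mm thick, 10 mm gap below the rail, 12 mm past it
def tgt(th,p,gap,past,y=.035):
    c=np.array([.115-.237*np.cos(th),y,.112+.237*np.sin(th)])
    n=np.array([np.sin(p),0,np.cos(p)]); d=np.array([np.cos(p),0,-np.sin(p)])
    return box2w(q,c-n*(.0175+gap)+d*past)[0]
p=np.radians(45)
for g,pa in((.010,-.06),(.010,.012)): print(tgt(0,p,g,pa),[a.round(4) for a in inc(s["tool_pos"],s["ee_rot"],tgt(0,p,g,pa),Rt(p,1,q))])
print(s["tool_pos"],s["q"])
```

```text
[0.45243945 0.10035718 0.13498097] [array([0.0761, 0.1636, 0.0664]), array([  0.0983, -44.5447,   0.3051])]
[0.50209181 0.11161078 0.08406928] [array([0.1274, 0.1639, 0.1169]), array([  0.0983, -44.5447,   0.3051])]
[ 0.42305333 -0.07364599  0.21141553] [-4.47026605e-01  1.13612687e-01  1.80088613e+00  7.13291537e-04
  1.21749022e+00 -2.24050785e+00]
```

View pics/s2.png

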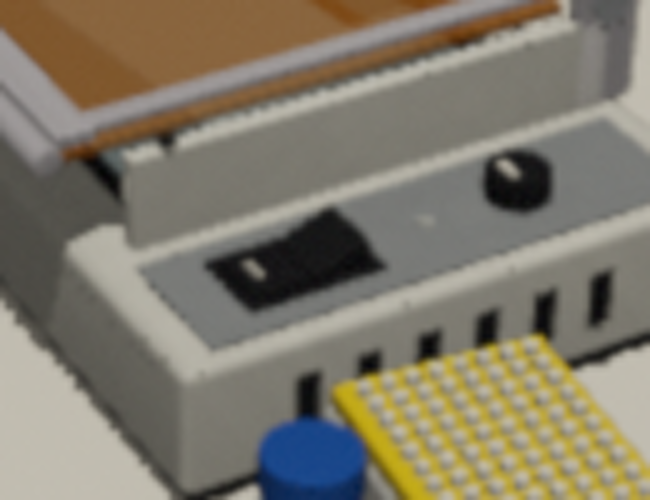

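The rocker is off: its front end is flat and its rear end stands up near (335,225). Next I tilt the tool 45° and move to the middle of the rail.

Emit:
apply_moves --increments '[{"hand":0,"offset":[0,0.03,0],"angular":[0,-7,0]},{"hand":0,"offset":[0,0.03,0],"angular":[0,-7,0]},{"hand":0,"offset":[0,0.03,0],"angular":[0,-7,0]},{"hand":0,"offset":[0,0.03,0],"angular":[0,-7,0]},{"hand":0,"offset":[0,0.03,0],"angular":[0,-7,0]},{"hand":0,"offset":[0,0.01,0],"angular":[0,-7,0]},{"hand":0,"offset":[0,0,0],"angular":[0,0,0]}]'

```text
clock: 5.58
tool_pos: [0.3863, 0.0855, 0.2098]
ee_rot: [-0.094, 0.801, 0.2]
force: [0.4, -1.1, -0.1]
width: -0.0001
```

```bash
cat > push.py <<'E'
from h import *
from rig import robot
import sys
q=np.load("pose.npy"); s=robot.sense()
def tgt(th,p,gap,past,y=.035):
    c=np.array([.115-.237*np.cos(th),y,.112+.237*np.sin(th)])
    n=np.array([np.sin(p),0,np.cos(p)]); d=np.array([np.cos(p),0,-np.sin(p)])
    return box2w(q,c-n*(.0175+gap)+d*past)[0]
print(s["clock"],s["tool_pos"].round(4),s["q"].round(2),s["force"].round(1))
for a in sys.argv[1:]:
    th,p,g,pa=map(float,a.split(",")); p=np.radians(p)
    print(a,[v.round(4) for v in inc(s["tool_pos"],s["ee_rot"],tgt(th,p,g,pa),Rt(p,1,q))])
E
python3 push.py 0,45,.01,-.06 0,45,.01,.012
```

```text
5.575 [0.3863 0.0855 0.2098] [-0.33 -0.34  2.4   0.78  0.53 -2.7 ] [ 0.4 -1.1 -0.1]
0,45,.01,-.06 [array([ 0.1009,  0.001 , -0.003 ]), array([-0.0173, -1.1521,  0.6444])]
0,45,.01,.012 [array([ 0.1729,  0.0018, -0.0015]), array([-0.0173, -1.1521,  0.6444])]
```

Emit:
apply_moves --increments '[{"hand":0,"offset":[0.03,0,0],"angular":[0,-1,0.6]},{"hand":0,"offset":[0.03,0,-0.001],"angular":[0,0,0]},{"hand":0,"offset":[0.03,0,-0.001],"angular":[0,0,0]},{"hand":0,"offset":[0,0,0],"angular":[0,0,0]}]'

```text
clock: 6.08
tool_pos: [0.4523, 0.1077, 0.1668]
ee_rot: [-0.09, 0.814, 0.195]
force: [-0.5, 0.4, -0.2]
width: 0.0001
```

```bash
python3 push.py 0,45,.01,-.06 0,45,.01,.012
```

```text
6.075 [0.4523 0.1077 0.1668] [-0.16 -0.03  2.3   1.04  0.29 -2.87] [-0.5  0.4 -0.2]
0,45,.01,-.06 [array([ 0.0223, -0.0071, -0.0228]), array([-0.4076, -1.8623,  0.7826])]
0,45,.01,.012 [array([ 0.0943, -0.0061, -0.0204]), array([-0.4076, -1.8623,  0.7826])]
```

q6 is at its limit and q5 is small, so I'll steepen the tool to about 60° and flip it half a turn about its own axis, which gives the same finger shape.

Emit:
apply_moves --increments '[{"hand":0,"offset":[-0.04,0,0],"angular":[0,7,0]},{"hand":0,"offset":[0,0,0],"angular":[0,7,0]},{"hand":0,"offset":[0,0,0],"angular":[10.5,0,0]},{"hand":0,"offset":[0,0,0],"angular":[10.5,0,0]},{"hand":0,"offset":[0,0,0],"angular":[10.5,0,0]},{"hand":0,"offset":[0,0,0],"angular":[10.5,0,0]},{"hand":0,"offset":[0,0,0],"angular":[10.5,0,0]},{"hand":0,"offset":[0,0,0],"angular":[10.5,0,0]},{"hand":0,"offset":[0,0,0],"angular":[10.5,0,0]},{"hand":0,"offset":[0,0,0],"angular":[10.5,0,0]}]'

```text
clock: 7.32
tool_pos: [0.4418, 0.1054, 0.1891]
ee_rot: [1.263, 0.917, -0.547]
force: [-0.6, -0.5, 0.0]
width: -0.0
```

```bash
sed -i 's/Rt(p,1,q)/Rt(p,-1,q)/' push.py; python3 push.py 0,60,.01,-.06
```

```text
7.325 [0.4418 0.1054 0.1891] [-0.15 -0.07  2.19  0.45  0.5  -0.78] [-0.6 -0.5  0. ]
0,60,.01,-.06 [array([ 0.0418, -0.0081,  0.0069]), array([93.9438, -3.5032, -3.3334])]
```

Emit:
apply_moves --increments '[{"hand":0,"offset":[0,0,0],"angular":[10.5,0,0]},{"hand":0,"offset":[0,0,0],"angular":[10.5,0,0]},{"hand":0,"offset":[0,0,0],"angular":[10.5,0,0]},{"hand":0,"offset":[0,0,0],"angular":[10.5,0,0]},{"hand":0,"offset":[0,0,0],"angular":[10.5,0,0]},{"hand":0,"offset":[0,0,0],"angular":[10.5,0,0]},{"hand":0,"offset":[0,0,0],"angular":[10.5,0,0]},{"hand":0,"offset":[0,0,0],"angular":[10.5,0,0]},{"hand":0,"offset":[0,0,0],"angular":[9.5,0,0]},{"hand":0,"offset":[0,0,0],"angular":[0,0,0]}]'

```text
clock: 8.57
tool_pos: [0.4415, 0.0958, 0.1953]
ee_rot: [2.687, 0.258, -1.435]
force: [1.0, 0.8, -0.0]
width: -0.0003
```

```bash
python3 push.py 0,60,.01,-.06 0,60,.01,.015
```

```text
8.575 [0.4415 0.0958 0.1953] [-0.16 -0.09  2.18  0.4   0.53  0.93] [ 1.   0.8 -0. ]
0,60,.01,-.06 [array([ 0.0484, -0.0024,  0.0087]), array([-1.8019, -3.806 , -0.7791])]
0,60,.01,.015 [array([ 0.1233, -0.0033,  0.0137]), array([-1.8019, -3.806 , -0.7791])]
```

Emit:
apply_moves --increments '[{"hand":0,"offset":[0.02,-0.002,0.008],"angular":[-1.8,-3.8,-0.8]},{"hand":0,"offset":[0.028,0,0],"angular":[0,0,0]},{"hand":0,"offset":[0,0,0],"angular":[0,0,0]}]'

```text
clock: 8.95
tool_pos: [0.4598, 0.1002, 0.1506]
ee_rot: [2.601, 0.296, -1.503]
force: [-0.0, 0.4, 0.3]
width: -0.0
```

```bash
python3 push.py 0,60,.01,-.06 0,60,.01,.015
```

```text
8.95 [0.4598 0.1002 0.1506] [-0.13  0.06  2.15  0.39  0.47  0.9 ] [-0.   0.4  0.3]
0,60,.01,-.06 [array([ 0.0008, -0.0018, -0.0006]), array([ 0.6607,  0.1038, -0.168 ])]
0,60,.01,.015 [array([ 0.0758, -0.002 , -0.0007]), array([ 0.6607,  0.1038, -0.168 ])]
```

Emit:
apply_moves --increments '[{"hand":0,"offset":[0.03,-0.002,0],"angular":[0.6,0,0]},{"hand":0,"offset":[0.03,0,0],"angular":[0,0,0]},{"hand":0,"offset":[0.015,0,0],"angular":[0,0,0]},{"hand":0,"offset":[0,0,0],"angular":[0,0,0]}]'

```text
clock: 9.45
tool_pos: [0.4978, 0.1094, 0.089]
ee_rot: [2.606, 0.293, -1.497]
force: [-0.9, -0.4, -0.4]
width: 0.0001
```

```bash
python3 push.py 0,60,.01,.015 0,60,0,.015 0.1,60,0,.015 .3,60,0,.015
python3 - <<'E'
from rig import robot
import cv2
s=robot.camera("side")["frame"][90:290,200:450,::-1]
cv2.imwrite("pics/s3.png",cv2.resize(s,None,fx=3,fy=3,interpolation=cv2.INTER_CUBIC))
E
```

```text
9.45 [0.4978 0.1094 0.089 ] [-0.09  0.27  2.11  0.55  0.3   0.76] [-0.9 -0.4 -0.4]
0,60,.01,.015 [array([ 0.0029, -0.0013,  0.0025]), array([ 0.5854, -0.1772, -0.2624])]
0,60,0,.015 [array([ 0.0029, -0.0012, -0.0075]), array([ 0.5854, -0.1772, -0.2624])]
0.1,60,0,.015 [array([-0.0169, -0.0009, -0.0204]), array([ 0.5854, -0.1772, -0.2624])]
.3,60,0,.015 [array([-0.0523, -0.0005, -0.0518]), array([ 0.5854, -0.1772, -0.2624])]
```

View pics/s3.png

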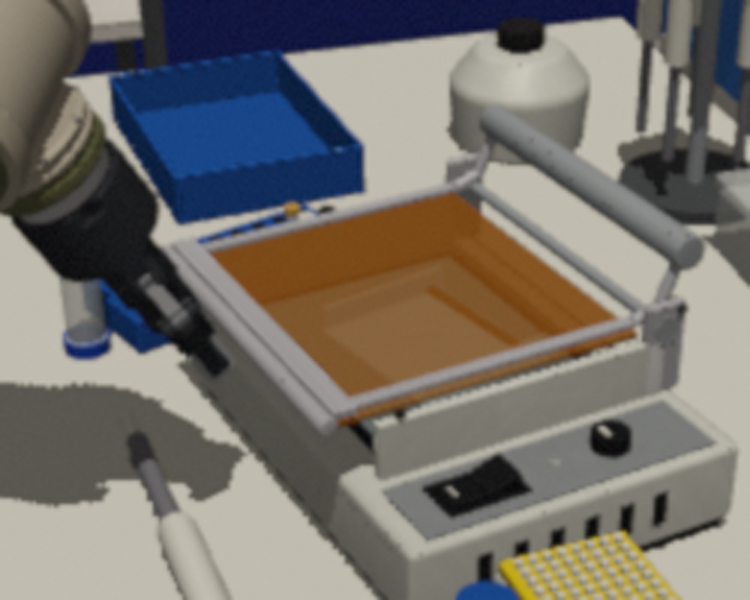

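The finger is in front of and below the rail's middle, tip near (215,365), with everything clear. I'll make contact and start the lift gently.

Emit:
apply_moves --increments '[{"hand":0,"offset":[0.003,-0.001,-0.004],"angular":[0,0,0]},{"hand":0,"offset":[0,0,-0.004],"angular":[0,0,0]},{"hand":0,"offset":[-0.005,0,-0.003],"angular":[0,0,0]},{"hand":0,"offset":[-0.005,0,-0.003],"angular":[0,0,0]},{"hand":0,"offset":[-0.005,0,-0.003],"angular":[0,0,0]},{"hand":0,"offset":[-0.005,0,-0.004],"angular":[0,0,0]}]'

```text
clock: 10.25
tool_pos: [0.5044, 0.1127, 0.1166]
ee_rot: [2.601, 0.296, -1.502]
force: [-5.1, -5.0, -1.7]
width: 0.0001
```

```bash
python3 push.py 0.1,60,0,.015 .3,60,0,.015 .5,60,0,.015
```

```text
10.25 [0.5044 0.1127 0.1166] [-0.08  0.23  2.06  0.41  0.38  0.91] [-5.1 -5.  -1.7]
0.1,60,0,.015 [array([ 0.0033,  0.0005, -0.0004]), array([ 0.7152,  0.0782, -0.1838])]
.3,60,0,.015 [array([-0.0322,  0.001 , -0.0317]), array([ 0.7152,  0.0782, -0.1838])]
.5,60,0,.015 [array([-0.0608,  0.0016, -0.0694]), array([ 0.7152,  0.0782, -0.1838])]
```

Emit:
apply_moves --increments '[{"hand":0,"offset":[-0.006,0,-0.007],"angular":[0,0,0]},{"hand":0,"offset":[-0.007,0,-0.007],"angular":[0,0,0]},{"hand":0,"offset":[-0.007,0,-0.007],"angular":[0,0,0]},{"hand":0,"offset":[-0.007,0,-0.007],"angular":[0,0,0]}]'

```text
clock: 10.75
tool_pos: [0.5097, 0.1146, 0.152]
ee_rot: [2.588, 0.298, -1.521]
force: [-3.9, -2.6, -1.5]
width: -0.0002
```

```bash
python3 push.py .3,60,0,.015 .5,60,0,.015
python3 - <<'E'
from rig import robot
import cv2
s=robot.camera("side")["frame"][90:290,200:450,::-1]
cv2.imwrite("pics/s4.png",cv2.resize(s,None,fx=3,fy=3,interpolation=cv2.INTER_CUBIC))
E
```

```text
10.75 [0.5097 0.1146 0.152 ] [-0.07  0.17  2.    0.3   0.5   1.03] [-3.9 -2.6 -1.5]
.3,60,0,.015 [array([-0.0044,  0.0014, -0.0091]), array([ 0.7639,  0.9345, -0.0623])]
.5,60,0,.015 [array([-0.0335,  0.0019, -0.0463]), array([ 0.7639,  0.9345, -0.0623])]
```

View pics/s4.png

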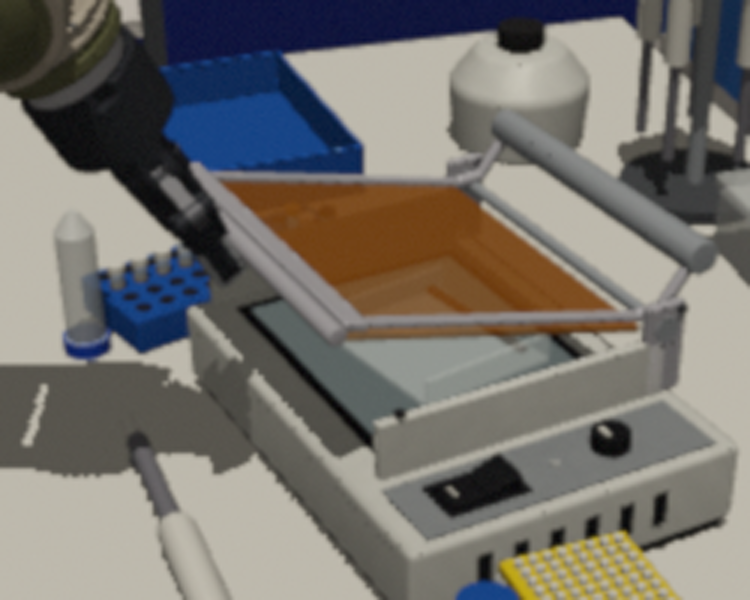

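The shield is up about 0.25 rad and resting on the finger; the rack, tube and pipette haven't moved. I'll continue along the arc.

Emit:
apply_moves --increments '[{"hand":0,"offset":[-0.007,0,-0.009],"angular":[0.7,0.9,0]},{"hand":0,"offset":[-0.007,0,-0.009],"angular":[0,0,0]},{"hand":0,"offset":[-0.006,0,-0.009],"angular":[0,0,0]},{"hand":0,"offset":[-0.006,0,-0.01],"angular":[0,0,0]},{"hand":0,"offset":[-0.006,0,-0.01],"angular":[0,0,0]}]'

```text
clock: 11.42
tool_pos: [0.531, 0.1205, 0.2055]
ee_rot: [2.603, 0.293, -1.518]
force: [-3.5, -1.5, 0.2]
width: 0.0002
```

```bash
python3 push.py .5,60,0,.015 .7,60,0,.015 .9,60,0,.015
```

```text
11.425 [0.531  0.1205 0.2055] [-0.06  0.14  1.88  0.23  0.64  1.13] [-3.5 -1.5  0.2]
.5,60,0,.015 [array([ 0.0024,  0.0022, -0.0011]), array([ 0.1376,  0.5129, -0.0048])]
.7,60,0,.015 [array([-0.0184,  0.0023, -0.0436]), array([ 0.1376,  0.5129, -0.0048])]
.9,60,0,.015 [array([-0.0304,  0.0024, -0.0893]), array([ 0.1376,  0.5129, -0.0048])]
```

Emit:
apply_moves --increments '[{"hand":0,"offset":[-0.004,0.001,-0.009],"angular":[0,0.5,0]},{"hand":0,"offset":[-0.004,0,-0.009],"angular":[0,0,0]},{"hand":0,"offset":[-0.004,0,-0.009],"angular":[0,0,0]},{"hand":0,"offset":[-0.003,0,-0.009],"angular":[0,0,0]},{"hand":0,"offset":[-0.003,0,-0.01],"angular":[0,0,0]},{"hand":0,"offset":[-0.003,0,-0.01],"angular":[0,0,0]},{"hand":0,"offset":[-0.003,0,-0.01],"angular":[0,0,0]},{"hand":0,"offset":[-0.003,0,-0.01],"angular":[0,0,0]},{"hand":0,"offset":[-0.002,0,-0.01],"angular":[0,0,0]}]'

```text
clock: 12.55
tool_pos: [0.594, 0.1339, 0.2793]
ee_rot: [2.612, 0.293, -1.503]
force: [-0.7, -0.3, -0.6]
width: 0.0002
```

```bash
python3 push.py .9,60,0,.015 1.0,65,0,.015 1.15,65,0,.015
```

```text
12.55 [0.594  0.1339 0.2793] [-0.02  0.2   1.6   0.17  0.83  1.24] [-0.7 -0.3 -0.6]
.9,60,0,.015 [array([0.0021, 0.0014, 0.0031]), array([ 0.1358, -0.1522, -0.0457])]
1.0,65,0,.015 [array([-0.0017,  0.0015, -0.0193]), array([ 0.1338, -5.1522, -0.0516])]
1.15,65,0,.015 [array([-0.0006,  0.0016, -0.0548]), array([ 0.1338, -5.1522, -0.0516])]
```

Emit:
apply_moves --increments '[{"hand":0,"offset":[0,0.001,-0.009],"angular":[0,-1,0]},{"hand":0,"offset":[0,0,-0.01],"angular":[0,-1,0]},{"hand":0,"offset":[0,0,-0.01],"angular":[0,-1,0]},{"hand":0,"offset":[0,0,-0.01],"angular":[0,-1,0]},{"hand":0,"offset":[0,0,-0.01],"angular":[0,-1,0]},{"hand":0,"offset":[0,0,-0.01],"angular":[0,0,0]},{"hand":0,"offset":[0,0,0],"angular":[0,0,0]}]'

```text
clock: 13.42
tool_pos: [0.6499, 0.1454, 0.3103]
ee_rot: [2.539, 0.283, -1.61]
force: [-0.3, 0.6, -0.2]
width: -0.0002
```

```bash
python3 push.py 1.15,65,0,.015 1.3,65,0,.015
python3 - <<'E'
from rig import robot
import cv2
s=robot.camera("side")["frame"][50:290,200:480,::-1]
cv2.imwrite("pics/s5.png",cv2.resize(s,None,fx=2.5,fy=2.5,interpolation=cv2.INTER_CUBIC))
E
```

```text
13.425 [0.6499 0.1454 0.3103] [0.01 0.35 1.3  0.1  1.06 1.33] [-0.3  0.6 -0.2]
1.15,65,0,.015 [array([-0.0016,  0.0003,  0.0104]), array([ 0.1043, -0.2258, -0.124 ])]
1.3,65,0,.015 [array([ 0.0018,  0.0003, -0.025 ]), array([ 0.1043, -0.2258, -0.124 ])]
```

View pics/s5.png

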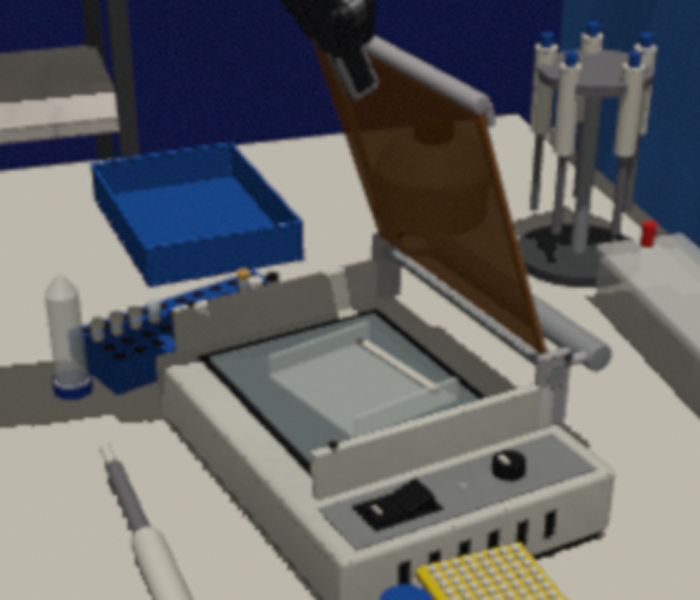

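The shield is past its balance point and no longer pressing on the finger. I'll draw the hand back and let it settle.

Emit:
apply_moves --increments '[{"hand":0,"offset":[-0.01,0,0.02],"angular":[0,0,0]},{"hand":0,"offset":[-0.03,0,0.03],"angular":[0,0,0]},{"hand":0,"offset":[-0.04,0,0.03],"angular":[0,0,0]},{"hand":0,"offset":[-0.04,0,0.03],"angular":[0,0,0]},{"hand":0,"offset":[-0.03,0,0.02],"angular":[0,0,0]},{"hand":0,"offset":[0,0,0],"angular":[0,0,0]},{"hand":0,"offset":[0,0,0],"angular":[0,0,0]},{"hand":0,"offset":[0,0,0],"angular":[0,0,0]},{"hand":0,"offset":[0,0,0],"angular":[0,0,0]},{"hand":0,"offset":[0,0,0],"angular":[0,0,0]}]'

```text
clock: 14.72
tool_pos: [0.4667, 0.1044, 0.3894]
ee_rot: [2.536, 0.283, -1.615]
force: [-0.5, -0.1, 0.1]
width: 0.0004
```

Emit:
apply_moves --increments '[{"hand":0,"offset":[0,0,0],"angular":[0,0,0]},{"hand":0,"offset":[0,0,0],"angular":[0,0,0]},{"hand":0,"offset":[0,0,0],"angular":[0,0,0]},{"hand":0,"offset":[0,0,0],"angular":[0,0,0]},{"hand":0,"offset":[0,0,0],"angular":[0,0,0]},{"hand":0,"offset":[0,0,0],"angular":[0,0,0]},{"hand":0,"offset":[0,0,0],"angular":[0,0,0]},{"hand":0,"offset":[0,0,0],"angular":[0,0,0]},{"hand":0,"offset":[0,0,0],"angular":[0,0,0]},{"hand":0,"offset":[0,0,0],"angular":[0,0,0]}]'

```text
clock: 15.98
tool_pos: [0.4669, 0.1044, 0.3892]
ee_rot: [2.536, 0.283, -1.616]
force: [0.0, -0.3, -0.3]
width: -0.0001
```

```bash
python3 push.py
python3 - <<'E'
from h import *
from rig import robot
import cv2
a=robot.camera("side")["frame"]
for _ in range(6): b=robot.camera("side")["frame"]
d=cv2.absdiff(a,b).max(2); print("motion px",(d>40).sum())
q=np.load("pose.npy")
for th in(1.5,1.65,1.75):
    print(th,proj("side",box2w(q,[[.115-.237*np.cos(th),y,.112+.237*np.sin(th)] for y in(.16,-.09)])).round(0).tolist())
cv2.imwrite("pics/s6.png",b[:,:,::-1])
E
```

```text
15.975 [0.4669 0.1044 0.3892] [-0.1  -0.11  1.62  0.14  1.21  1.23] [ 0.  -0.3 -0.3]
motion px 0
1.5 [[349.0, 42.0], [424.0, 78.0]]
1.65 [[365.0, 40.0], [441.0, 75.0]]
1.75 [[375.0, 40.0], [452.0, 74.0]]
```

View pics/s6.png

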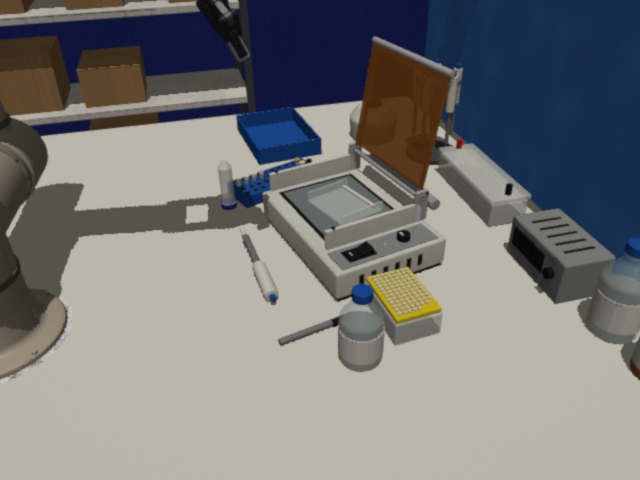

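The rail ends sit near (375,42) and (450,72), which matches the prediction for 1.75 rad. The shield is still, the switch is off, and all the objects look undisturbed with the arm clear.

```bash
python3 -c "
from rig import robot
print(robot.close_job())"
```

```text
the job is handed in; nothing more can be done
None
```

I switched the lamp off first by pressing the front end of the rocker down to its stop. Then I pushed the shield up from under its rail with the shut fingers, at roughly 0.4 rad/s, past its balance point. It tipped back by itself, I drew the arm clear, and handed the job in at about 16 s of the 51 s allowed.

- **Switch:** at the stop the wrist sensor read about 52 N down and 57 N in total, well above the 3 N needed but under the 120 N wrist limit. The close-up afterwards showed the front end flat and the rear end raised.
- **Shield:** in the last picture the rail ends were at about (375,42) and (450,72). I had predicted (375,40) and (452,74) for 1.75 rad, and the shield showed no motion over 0.3 s.
- **Other things:** I compared the tray and the six things around the box by eye with the first picture, not by measurement, and they looked unmoved. The force on the tool was about 0 N.

One change on the way: my first tool tilt of 45° ran the last joint up to its limit. I changed to about 60° and turned the tool half round before touching the shield. No final check disagreed; closing the job returned no verdict.

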